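Thread the clevis pin through fork and link

ROBOT

A 7-joint arm with a two-finger parallel gripper is mounted at the origin on a cart in front of the work surface, level with it; the furniture and walls round the work are solid. World frame = base frame: x ahead of the robot, y to its left, z up, the work surface at z = 0. Lengths are in m, angles in rad, forces in N, time in s.
With the tool pointing down it reaches from about 0.35 to 0.775 m from the base axis. Payload 3.1 kg.
Tool frame: the origin (TCP) lies at the very end of the fingers, on their centre line; the grasp point (between the pads) lies r.grip_depth behind it (r.grip_depth is the distance from the TCP to the grasp point, in m); z points along the fingers, y is the line along which they close (so a half turn about z gives the same grasp; the last joint's range is limited). The gripper opens to 85 mm and grips with 20 to 120 N. Pads are 22 mm wide; open, the fingers measure 114 mm over their backs; the gripper's body (76 mm by 85 mm) begins 54 mm behind the grasp point. The pads swing forward as they close: fully open they stand 13 mm farther back than shut.
Start: joints at [1.16, 0.311, 0.014, 1.512, -0.004, 1.319, -0.027], TCP at [0.198, -0.513, 0.231] pointing down, gripper open.
Joint ranges: [-2.7, 2.7], [-0.3, 1.91], [-1.27, 1.3], [0.12, 2.57], [-1.44, 4.58], [0.2, 2.03], [-3.05, 3.05]. Speed limits (rad/s): [2.79, 2.79, 3.14, 3.14, 3.14, 3.14, 3.14].

INTERFACE

Orientations are given as a unit quaternion [x, y, z, w].
In Python, from station import r gives the robot as it stands.
- The arm moves only by the tool move_arm, never from a script. Its argument "motion" is a list of rows, each a list of 7 numbers: the turn, a rotation vector about the tool's x, y, z in units of 5 degrees (1.0 is 5 degrees), then the shift along the tool's x, y, z in units of 30 mm (1.0 is 30 mm), then the closure in counts, from 0 (fully open) to 255 (shut). In form: [[ax, ay, az, tx, ty, tz, fingers], ...]. A call has 1 to 20 rows; each row shifts and turns the commanded pose from where the row before left it, along the tool's axes as they then stand; what a row does not reach is not made up. A row lasts 1/12 s, in which the tool goes at most 41.7 mm and 7.16 degrees, less where a joint would pass 70% of its speed; a pose out of reach is approached as far as the arm can. A call is refused whole if a number of a shift passes 1 or a number of a turn 1, either way. A call with a gripper value outside its range is refused whole. The fingers move at their own pace and stop on an object; "newtons" is the grip in N (left out, the last holds). Time passes only in rows, so rows that do not move let the fingers close. It gives the time, the measured TCP pose, the force, the opening and the grip force at its end, in the units of the state.
- r.read_state(): the state, without advancing time (a new reading comes with each control period).
- r.get_image(name): name is "scene" or "top" or "wrist"; returns a dict with "img" (420x560x3 uint8, red, green, blue), "fx", "fy", "cx", "cy" (pixels), "D" ([k1, k2, p1, p2, k3] as OpenCV has them; the pictures are not rectified), "R" (3x3) and "t" (3): a world point X has camera coordinates R X + t; the wrist camera has in their place "hand_eye" (4x4, takes a point from camera to tool coordinates, whose origin is the TCP and whose axes are the flange's). Camera axes: x right, y down, z forward; pixel columns grow to the right and rows downward; lengths in m; the calibration is good to about 2 mm. A picture is of the moment at which its call begins: read the wrist's pose just before it. There is no depth.
- r.finish_job(): hands the job in; it is judged then, once.
The state is a dict: "time": time; "joint_positions": joint angles; "dq": joint speeds; "tau": joint torques, N m; "ee_pos": TCP position; "orientation": TCP orientation; "force": force on the tool from outside, world axes, zero at the start; "ft_torque": the same for the moment, N m; "opening": opening from 0.0 (shut) to 1.0 (fully open); "grasp_force": force on a finger pad.
Only numpy, scipy, OpenCV 4.12 (cv2) and the standard library are available. Lean on these libraries where they do the work, as an engineer would, in place of code of your own. Each camera call takes 0.05 s, during which the arm holds its last target. There are 200 camera calls.

TASK

Take the red-headed clevis pin out of its wooden block and thread it down through the upper ear of the fork bracket, the eye of the brass link and the lower ear, until its collar sits flat on the upper ear, then let go of it. The fork may sit anywhere along the slots of its blue base plate, so find the hole by feel and ease the pin in gently: never ram it or lean on it hard (stay well below 40 N on the bracket). Leave the other things on the bench where they are.

Things in the scene. Friction and masses are not known exactly. Their poses are not given: they have to be found in the camera images.
- pin: Steel clevis pin, 112 mm long, 0.13 to 0.25 kg, at the start hanging upright by its collar in the wooden block. Origin: centre of its tip (lower end), z along the pin to the head. Shank 14 mm across, 72 mm long; its lowest 3 mm taper to a 10 mm flat tip. Then a collar 28 mm across (z 72 to 76 mm) and a red square head 20 x 20 mm, sides along the pin's x and y (z 76 to 112 mm): grip here.
- pin_collar (a point): Point on the pin's axis at the underside of its collar, 72 mm above the tip; axes as the pin's.
- pin_block: Wooden parking block 62 x 62 x 78 mm, fixed to the bench, with an upright 17 mm through hole in its middle in which the pin hangs. Origin at the centre of its underside.
- base: Blue base plate (130 x 124 x 8 mm along its x, y, z; its middle at x -10, y +15 mm), fixed to the bench; origin at bench level. It carries the rigid grey fork bracket, bolted somewhere on two slots that run along base y: the axis of both ears' holes is at base x = 0 and at an unmeasured base y between +4 and +26 mm. Bracket web at base x +24 to +38 mm, no higher than the ears.
- fork_zero (a point): Point above the base's origin on the level of the upper ear's flat top (90 mm above the bench); the hole axis lies 4 to 26 mm from it to base +y. Axes as the base's. Ears: plates 50 mm (x) by 64 mm (y), 10 mm thick, in the middle a 16 mm hole with a 1 mm chamfer; the lower ear's top is 46 mm above the bench. Pin seated: its tip is 18 mm above the bench.
- link (a joint): Slide (m) of the brass link, a bar between the ears along base x, top 68 mm above the bench, 10 mm thick, with a 16 mm eye. 0: at rest, eye 2 mm off the ears' axis to base -x. Grows to base +x; 0.002: eye on axis. Spring: 2.5 N at rest, 0.5 N more per mm. The pin's taper pushes it into line, which takes some force; with the pin through it reads about 0 to 0.003.
- blue_pot: Blue-lidded white pot, 58 mm across, 66 mm tall; origin at the centre of its underside. Bystander.
- spanner: Steel open-ended spanner, 225 mm long, 8 mm thick, lying; origin under its middle, long side along y. Bystander.
- hex_key: Black hex key, 94 x 39 mm, lying; origin under its middle. Bystander.
- marker: White marker pen with a black cap, 135 mm long, lying along y; origin under its middle. Bystander.
Mind the look-alikes: they are no part of the job. There is more than one size of the pin; the job needs the largest.

How it is judged:
On the way, in this order (a step that is already met when the one before it is completed fails the run):
1. the pin is drawn clear of its wooden block (height (world z) of pin above 0.083 m), for 0.1 s.
2. the pin's tip is below the upper ear, through its hole and into the link's eye (z of pin in the frame of base below 0.065 m and x of pin in the frame of base between -0.006 and 0.006 m and y of pin in the frame of base between 0 and 0.03 m and angle between pin's own z axis and vertical below 0.09 rad).
At the end, for the whole second after the job is handed in: The pin stands upright (within 5 degrees) through both ears and the link's eye, its collar on the upper ear (underside less than 2 mm above it), within the range where the holes lie (base x within 6 mm, y from 0 to 30 mm), at rest and released (z of pin_collar in the frame of base between 0.087 and 0.092 m and x of pin in the frame of base between -0.006 and 0.006 m and y of pin in the frame of base between 0 and 0.03 m and angle between pin's own z axis and vertical below 0.09 rad and linear speed of pin below 0.02 m/s); the robot touches nothing.
It fails at once if the pin is pressed on the bracket, link or base with more than 40 N (contact force between pin and base above 40 N).
It fails at once if the gripper or arm pushes the bracket, link or base with more than 40 N (contact force between any of the fingers, the arm and base above 40 N).
It fails at once if the pot, spanner, hex key or marker is moved by more than 20 mm (distance of any of blue_pot, spanner, hex_key, marker from where it was at the start of the episode above 0.02 m).
It also fails if it takes over 61 s, if anything falls off the work surface, if the arm or the gripper's body presses on something with over 40 N, if the wrist force passes 120 N, or if a joint passes its speed limit or range.

## Working session

There is one attempt and no reset: what is moved stays moved. The work goes in short steps, Python scripts to look and compute and a tool call to move; the robot and the scene stay as the last step left them, time stands still between calls to the robot, and variables do not carry over. Pictures are saved under pics/ and viewed, at most 10 in all, crops included, and the job is handed in when it is done.

Besides the shell and the picture viewer there is one more tool, called after "Call:" as name(argument=value, ...), one argument or row to a line, values as JSON. move_arm: Moves the arm, as the interface text tells. Its arguments: {"type":"object","properties":{"motion":{"type":"array","items":{"type":"array","items":{"type":"number"}}},"newtons":{"type":"number"}},"required":["motion"]}

```bash
mkdir -p pics; ls
cat > h.py <<'E'
import numpy as np, cv2, pickle
from scipy.spatial.transform import Rotation as Ro
from station import r
def snap(name,fn):
    s=r.read_state(); g=r.get_image(name); g['s']=s
    pickle.dump(g,open(f'pics/{fn}.pkl','wb')); cv2.imwrite(f'pics/{fn}.png',g['img'][:,:,::-1]); return g
def load(fn): return pickle.load(open(f'pics/{fn}.pkl','rb'))
def K(g): return np.array([[g['fx'],0,g['cx']],[0,g['fy'],g['cy']],[0,0,1.]])
def ray(g,px):
    u=cv2.undistortPoints(np.array([[px]],float),K(g),np.array(g['D'],float))[0,0]
    d=np.array([u[0],u[1],1.])
    if 'hand_eye' in g:
        H=np.array(g['hand_eye']);q=Ro.from_quat(g['s']['orientation']).as_matrix();p=np.array(g['s']['ee_pos'])
        return q@H[:3,3]+p, q@H[:3,:3]@d
    R=np.array(g['R']);t=np.array(g['t']); return -R.T@t, R.T@d
def onz(g,px,z):
    o,d=ray(g,px); return o+d*(z-o[2])/d[2]
def proj(g,X):
    R,t=np.array(g['R']),np.array(g['t'])
    return cv2.projectPoints(np.array(X,float).reshape(-1,1,3),cv2.Rodrigues(R)[0],t,K(g),np.array(g['D'],float))[0][:,0]
E
python3 - <<'E'
from h import *
a=snap('scene','s0');b=snap('top','t0');print(r.read_state(),r.grip_depth)
E
```

```text
pics
{'time': 0.1, 'joint_positions': array([ 1.16030924,  0.31165549,  0.0139932 ,  1.51289303, -0.00437154,
        1.31923729, -0.02715976]), 'dq': array([ 0.00032874, -0.00130473,  0.00071376, -0.00451603, -0.0011424 ,
       -0.00131044,  0.00079562]), 'tau': array([ 7.80379414e-04, -3.80854797e+01,  1.46738752e-01, -2.31241322e+01,
        1.23590970e-02,  8.13799852e-03,  5.19972127e-05]), 'ee_pos': array([ 0.19802964, -0.51239939,  0.23032585]), 'orientation': array([ 9.83035709e-01,  1.83411080e-01, -2.55960171e-04, -1.05077769e-03]), 'force': array([ 0.49440711, -0.16304556,  0.29940808]), 'ft_torque': array([0.03265676, 0.03374636, 0.00326405]), 'grasp_force': 0.0, 'opening': 0.9990576571677398} 0.0187
```

View pics/s0.png

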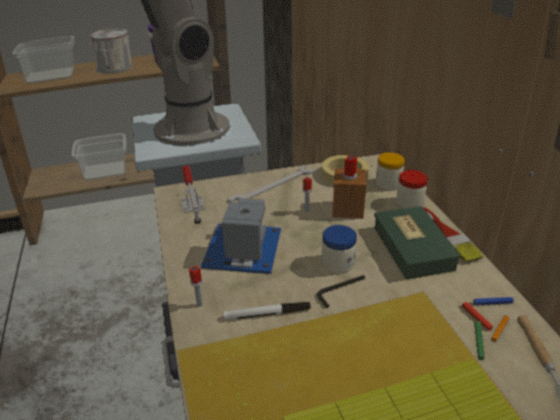

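View pics/t0.png

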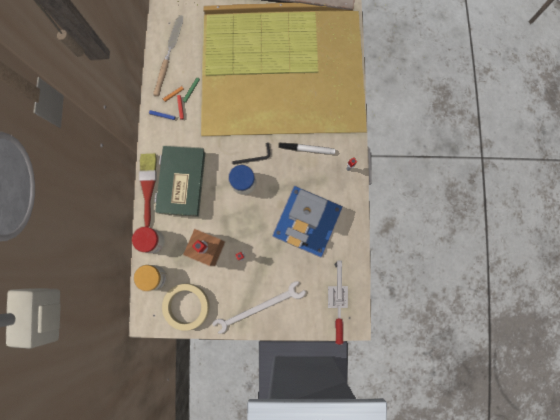

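The candidates are three red-headed pins. In the top view they are at (201,246) in the wooden block, (240,256) standing free and (352,162) standing free. The one in the block fits the description. I'll confirm it in an enlarged crop and measure at the same time.

Run:
```python
from h import *
g=load('t0');s=load('s0')
im=g['img']
c=cv2.resize(im[170:280,170:360],None,fx=4,fy=4,interpolation=cv2.INTER_CUBIC)
d=cv2.resize(s['img'][140:280,190:400],(760,507),interpolation=cv2.INTER_CUBIC)
cv2.imwrite('pics/c0.png',c[:,:,::-1]);cv2.imwrite('pics/c1.png',d[:,:,::-1])
hsv=cv2.cvtColor(im,cv2.COLOR_RGB2HSV)
def blob(m,box):
    k=np.zeros_like(m);x0,y0,x1,y1=box;k[y0:y1,x0:x1]=m[y0:y1,x0:x1]
    cs=cv2.findContours(k,cv2.RETR_EXTERNAL,cv2.CHAIN_APPROX_NONE)[0];return max(cs,key=cv2.contourArea)
red=(cv2.inRange(hsv,(0,150,70),(7,255,255))|cv2.inRange(hsv,(172,150,70),(180,255,255)))
for box in [(185,230,220,262),(230,245,250,265),(340,150,362,172)]:
    q=blob(red,box);print('red',cv2.minAreaRect(q),cv2.contourArea(q))
    print(onz(g,cv2.minAreaRect(q)[0],.112))
blue=cv2.inRange(hsv,(100,120,40),(125,255,255))
q=blob(blue,(265,180,350,262));hull=cv2.convexHull(q);rc=cv2.boxPoints(cv2.minAreaRect(hull));print(rc)
W=np.array([onz(g,p,.008) for p in rc]);print(W.round(4),np.linalg.norm(np.roll(W,-1,0)-W,axis=1))
print('ap',cv2.approxPolyDP(hull,4,True)[:,0].tolist())
print('cam',ray(g,(280,210)), ray(s,(280,210))[0])
```

```text
red ((198.25003051757812, 246.25003051757812), (10.60660171508789, 9.899494171142578), 45.0) 92.5
[0.49691238 0.25488068 0.112     ]
red ((239.5, 255.5), (5.0, 5.0), 90.0) 1.0
[0.4785962  0.16859719 0.112     ]
red ((351.75, 161.75001525878906), (4.949747085571289, 5.656853675842285), 45.0) 11.5
[ 0.67749288 -0.06544378  0.112     ]
[[300.79315 247.48277]
 [321.8966  198.24138]
 [341.81042 206.77586]
 [320.70697 256.01727]]
[[ 0.5016  0.0386  0.008 ]
 [ 0.6166 -0.0107  0.008 ]
 [ 0.5967 -0.057   0.008 ]
 [ 0.4822 -0.0072  0.008 ]] [0.12515429 0.05042805 0.12492031 0.04971093]
ap [[340, 206], [321, 255], [302, 248], [328, 201]]
cam (array([0.44841636, 0.07626806, 0.98706588]), array([ 0.14158094,  0.01080309, -0.99004   ])) [ 1.29153218 -0.09651662  0.5684114 ]
```

View pics/c0.png

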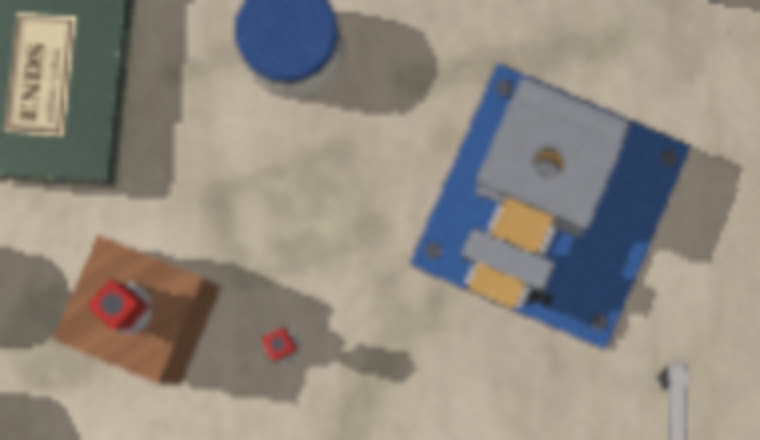

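View pics/c1.png

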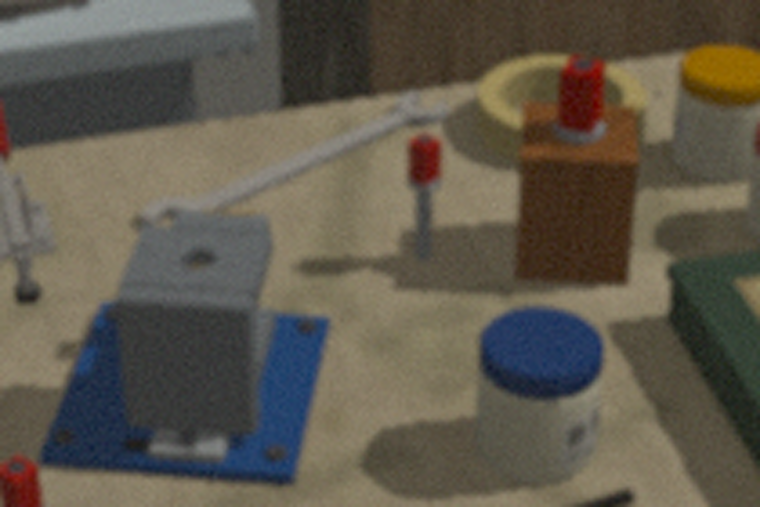

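The crops settle the choice. The pin in the block, at top (198,246), has the largest head and a collar, and it hangs in the wood. The ones at (240,256) and (352,162) are thinner look-alikes. The upper ear's hole shows at crop (548,162), and the plate corners are at crop (500,65), (690,147), (608,348) and (412,265).

```bash
cat >> h.py <<'E'
def plan(p,yaw):
    "shift (units of 30mm, tool axes now) and turn about tool z (units 5deg) to reach tool-down pose; yaw=world angle of tool x (mod 180)"
    s=r.read_state();R=Ro.from_quat(s['orientation']).as_matrix()
    cur=np.degrees(np.arctan2(R[1,0],R[0,0]));dy=(yaw-cur+90)%180-90
    print('t',round(s['time'],2),'ee',s['ee_pos'].round(4),'yaw',cur.round(2),'tilt',np.degrees(np.arccos(-R[2,2])).round(2),'F',s['force'].round(2),'open',round(s['opening'],3),'grip',round(s['grasp_force'],1))
    print('shift',(R.T@(np.array(p)-s['ee_pos'])/.03).round(3),'turn z',(-dy/5).round(3),'q7',s['joint_positions'][6].round(2))
E
python3 - <<'E'
from h import *
g=load('t0');f=lambda p:((np.array(p)+.5)/4-.5+170)
C=np.array([onz(g,f(p),.008) for p in [(500,65),(690,147),(608,348),(412,265)]])
print(C.round(4),np.linalg.norm(np.roll(C,-1,0)-C,axis=1).round(4))
bx=(C[0]-C[3]+C[1]-C[2]);bx/=np.linalg.norm(bx);by=np.array([-bx[1],bx[0],0]);ang=np.degrees(np.arctan2(bx[1],bx[0]))
o=C.mean(0)+.010*bx-.015*by;H=onz(g,f((548,161)),.09)
print('ang',ang,'o',o,'hole',H,'in base',bx@(H-o),by@(H-o))
hd=[onz(g,f(p),.118) for p in [(118,282),(146,300),(122,330),(90,313)]];hd=np.array(hd)
print('head',hd.mean(0),np.linalg.norm(np.roll(hd,-1,0)-hd,axis=1).round(4),[np.degrees(np.arctan2(*(b-a)[[1,0]])).round(1) for a,b in zip(hd,np.roll(hd,-1,0))])
bk=np.array([onz(g,f(p),.078) for p in [(98,236),(218,288),(165,384),(55,340)]]);print('block',bk.mean(0),np.linalg.norm(np.roll(bk,-1,0)-bk,axis=1).round(3))
plan([.45,-.1,.28],-30);plan([.49,.25,.28],-30);print(np.array(r.get_image('wrist')['hand_eye']).round(3))
E
```

```text
[[ 0.6457  0.053   0.008 ]
 [ 0.5977 -0.0578  0.008 ]
 [ 0.4808 -0.0093  0.008 ]
 [ 0.528   0.1036  0.008 ]] [0.1207 0.1265 0.1224 0.1281]
ang -22.887624556840795 o [0.56641977 0.00468341 0.008     ] hole [0.57724143 0.02933886 0.09      ] in base 0.00038054601644850683 0.02692312858021224
head [0.49673748 0.25132493 0.118     ] [0.0174 0.0197 0.019  0.0215] [np.float64(-121.7), np.float64(142.1), np.float64(63.1), np.float64(-41.3)]
block [0.49602062 0.25126095 0.078     ] [0.072 0.059 0.065 0.061]
t 0.1 ee [ 0.198  -0.5124  0.2303] yaw 21.14 tilt 0.12 F [ 0.49 -0.16  0.3 ] open 0.999 grip 0.0
shift [12.791 -9.797 -1.636] turn z 10.227 q7 -0.03
t 0.1 ee [ 0.198  -0.5124  0.2303] yaw 21.14 tilt 0.12 F [ 0.49 -0.16  0.3 ] open 0.999 grip 0.0
shift [ 18.241 -20.198  -1.614] turn z 10.227 q7 -0.03
[[ 0.001 -0.961 -0.275  0.07 ]
 [ 1.     0.001 -0.    -0.   ]
 [ 0.    -0.275  0.961 -0.143]
 [ 0.     0.     0.     1.   ]]
```

Call:
move_arm(
  motion=[
    [0,0,0,0.9,-0.6,0,0],
    [0,0,0,0.9,-0.6,0,0],
    [0,0,0,0.9,-0.6,0,0],
    [0,0,0,0.9,-0.6,0,0],
    [0,0,0,0.9,-0.6,0,0],
    [0,0,0,0.9,-0.6,0,0],
    [0,0,0,0.9,-0.6,0,0],
    [0,0,0,0.9,-0.6,0,0],
    [0,0,0,0.9,-0.6,0,0],
    [0,0,0,0.9,-0.6,0,0],
    [0,0,0,0.9,-0.6,0,0],
    [0,0,0,0.9,-0.6,0,0],
    [0,0,0,0.9,-0.6,0,0],
    [0,0,0,0.9,-0.6,0,0],
    [0,0,0,0.9,-0.6,0,0],
    [0,0,0,0.9,-0.6,0,0],
    [0,0,0,0.9,-0.6,0,0],
    [0,0,0,0.9,-0.6,0,0],
    [0,0,0,0.9,-0.6,0,0],
    [0,0,0,0.9,-0.6,0,0],
  ],
)

```text
time: 1.82
ee_pos: [0.5727, 0.0186, 0.2308]
orientation: [0.983, 0.183, -0.0, 0.0]
force: [0.7, -0.4, 0.2]
opening: 1.0
grasp_force: 0.0
```

Call:
move_arm(
  motion=[
    [0,0,0,0,0,0,0],
    [0,0,0,0,0,0,0],
    [0,0,0,0,0,0,0],
  ],
)

```text
time: 2.07
ee_pos: [0.5718, 0.0167, 0.2307]
orientation: [0.983, 0.183, -0.001, 0.0]
force: [-0.2, -0.5, 0.7]
opening: 1.0
grasp_force: 0.0
```

Run:
```python
from h import *
g=snap('wrist','w0');print(g['s']['dq'].round(3));plan([.49,.245,.23],60)
```

```text
[ 0.025 -0.015  0.02   0.009  0.001 -0.    -0.003]
t 2.12 ee [0.5717 0.0158 0.2309] yaw 21.03 tilt 0.11 F [ 1.04 -1.41  0.29] open 0.999 grip 0.0
shift [ 0.2   -8.108  0.021] turn z -7.794 q7 -1.39
```

View pics/w0.png

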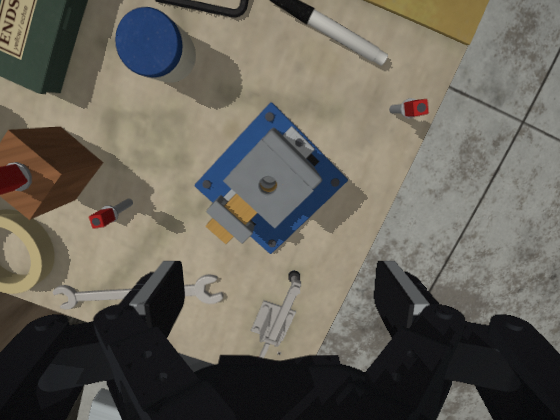

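The wrist view shows the bracket with its hole at (268,185) and plate corners at about (271,102), (347,180), (276,252) and (196,185). The pin head is at the left edge, around (12,178). I'll measure the hole and move on to the pin.

Run:
```python
from h import *
g=load('w0');im=cv2.resize(g['img'][165:205,248:288],None,fx=12,fy=12,interpolation=cv2.INTER_CUBIC)
gr=cv2.cvtColor(im,cv2.COLOR_RGB2GRAY);sat=cv2.cvtColor(im,cv2.COLOR_RGB2HSV)[:,:,1]
flat=np.median(gr);m=((abs(gr.astype(int)-flat)>18)|(sat>60)).astype(np.uint8)
q=[c for c in cv2.findContours(m,cv2.RETR_EXTERNAL,cv2.CHAIN_APPROX_NONE)[0] if cv2.pointPolygonTest(c,(245,240),False)>=0]
for c in q:
    e=cv2.fitEllipse(cv2.convexHull(c));p=(np.array(e[0])+.5)/12-.5+[248,165];print(e,p,onz(g,p,.09))
C=np.array([onz(g,p,.008) for p in [(271,102),(347,180),(276,252),(196,185)]])
print(C.round(4),np.linalg.norm(np.roll(C,-1,0)-C,axis=1).round(4),'centre',C.mean(0))
bx=C[0]-C[3]+C[1]-C[2];print(np.degrees(np.arctan2(bx[1],bx[0])))
cv2.imwrite('pics/hole.png',np.hstack([im[:,:,::-1],cv2.cvtColor(m*255,cv2.COLOR_GRAY2BGR)])[:, :800])
```

```text
((236.34901428222656, 245.15501403808594), (222.0271453857422, 229.7237091064453), 70.56189727783203) [267.23741786 184.97125117] [0.57792425 0.03039694 0.09      ]
[[ 0.6476  0.0553  0.008 ]
 [ 0.5992 -0.0563  0.008 ]
 [ 0.4865 -0.0123  0.008 ]
 [ 0.5311  0.1036  0.008 ]] [0.1216 0.1209 0.1242 0.126 ] centre [0.56612258 0.02257241 0.008     ]
-21.916698532570507
```

Call:
move_arm(
  motion=[
    [0,0,-0.8,0,-0.7,0,0],
    [0,0,-0.8,-0.05,-0.7,0,0],
    [0,0,-0.8,-0.1,-0.7,0,0],
    [0,0,-0.8,-0.2,-0.7,0,0],
    [0,0,-0.8,-0.2,-0.7,0,0],
    [0,0,-0.8,-0.2,-0.7,0,0],
    [0,0,-0.8,-0.2,-0.7,0,0],
    [0,0,-0.8,-0.2,-0.7,0,0],
    [0,0,-0.8,-0.2,-0.7,0,0],
    [0,0,-0.6,-0.2,-0.7,0,0],
    [0,0,0,0,0,0,0],
    [0,0,0,0,0,0,0],
  ],
)

```text
time: 3.12
ee_pos: [0.4084, 0.1442, 0.2316]
orientation: [0.866, 0.5, 0.0, 0.001]
force: [1.1, -0.9, -0.4]
opening: 1.0
grasp_force: 0.0
```

Run:
```python
from h import *
plan([.496,.251,.20],60)
```

```text
t 3.12 ee [0.4084 0.1442 0.2316] yaw 60.03 tilt 0.14 F [ 1.13 -0.89 -0.45] open 1.0 grip 0.0
shift [4.543 0.75  1.052] turn z 0.006 q7 -0.97
```

Call:
move_arm(
  motion=[
    [0,0,0,0.9,0.15,0.2,0],
    [0,0,0,0.9,0.15,0.2,0],
    [0,0,0,0.9,0.15,0.2,0],
    [0,0,0,0.9,0.15,0.2,0],
    [0,0,0,0.9,0.15,0.2,0],
    [0,0,0,0,0,0,0],
    [0,0,0,0,0,0,0],
    [0,0,0,0,0,0,0],
  ],
)

```text
time: 3.78
ee_pos: [0.4963, 0.2497, 0.2008]
orientation: [0.866, 0.5, -0.001, 0.0]
force: [0.3, 1.0, 0.6]
opening: 1.0
grasp_force: 0.0
```

Run:
```python
from h import *
g=snap('wrist','w1');print(g['s']['ee_pos'])
im=g['img'];hsv=cv2.cvtColor(im,cv2.COLOR_RGB2HSV)
red=(cv2.inRange(hsv,(0,130,50),(7,255,255))|cv2.inRange(hsv,(172,130,50),(180,255,255)))
for c in cv2.findContours(red,cv2.RETR_EXTERNAL,cv2.CHAIN_APPROX_NONE)[0]:
    if cv2.contourArea(c)>100: print(cv2.boundingRect(c),cv2.approxPolyDP(cv2.convexHull(c),3,True)[:,0].tolist())
cv2.imwrite('pics/w1c.png',cv2.resize(im[80:320,130:430],(750,600))[:,:,::-1])
```

```text
[0.49630544 0.24968646 0.20080795]
(295, 260, 20, 27) [[301, 260], [312, 266], [314, 274], [307, 286], [296, 280], [295, 269]]
(262, 183, 31, 39) [[270, 183], [290, 188], [292, 202], [287, 221], [262, 215]]
(245, 0, 46, 25) [[290, 0], [251, 24], [245, 15], [261, 0]]
(177, 0, 73, 79) [[202, 1], [219, 1], [233, 8], [248, 33], [244, 62], [222, 78], [197, 73], [186, 64], [178, 49], [180, 20], [190, 7]]
```

View pics/w1c.png

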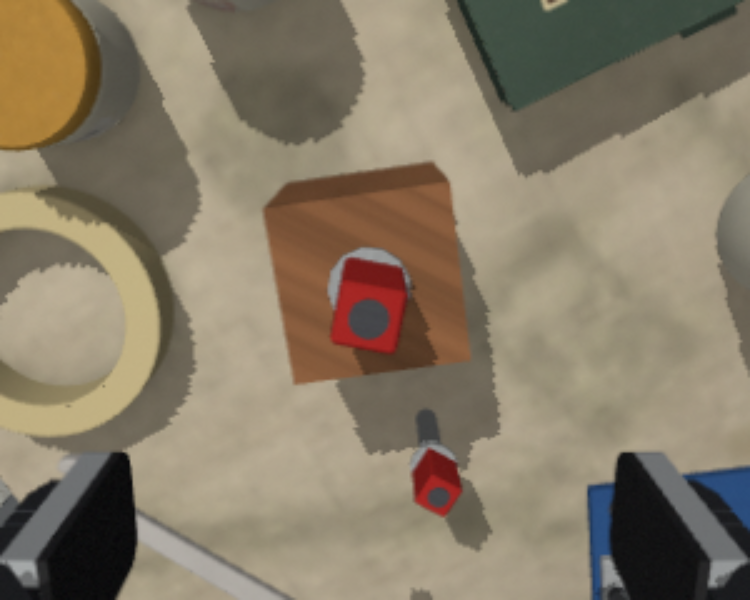

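The head's top face is at crop corners (343,284), (406,296), (395,353) and (331,341). Its hub is at (368,318), with the collar visible below it, and the small look-alike is at (437,485).

Run:
```python
from h import *
g=load('w1');h=np.array([onz(g,np.array(p)/2.5+[130,80],.118) for p in [(343,284),(406,296),(395,353),(331,341)]])
print(h.mean(0),np.linalg.norm(np.roll(h,-1,0)-h,axis=1).round(4),[(np.degrees(np.arctan2(*(b-a)[[1,0]]))%90).round(1) for a,b in zip(h,np.roll(h,-1,0))])
y=np.mean([(np.degrees(np.arctan2(*(b-a)[[1,0]]))%90) for a,b in zip(h,np.roll(h,-1,0))])
plan([*h.mean(0)[:2],.087],y)
```

```text
[0.49871049 0.25566968 0.118     ] [0.0184 0.0175 0.019  0.0174] [np.float64(48.9), np.float64(50.1), np.float64(48.9), np.float64(47.9)]
t 3.83 ee [0.4962 0.2496 0.2013] yaw 59.98 tilt 0.08 F [ 0.43  0.27 -0.02] open 0.999 grip 0.0
shift [ 0.221 -0.033  3.809] turn z 2.208 q7 -1.23
```

Call:
move_arm(
  motion=[
    [0,0,0.8,0.1,0,0.6,0],
    [0,0,0.8,0.05,0,0.6,0],
    [0,0,0.6,0,0,0.6,0],
    [0,0,0,0,0,0.6,0],
    [0,0,0,0,0,0.6,0],
    [0,0,0,0,0,0.5,0],
    [0,0,0,0,0,0.3,0],
    [0,0,0,0,0,0,0],
    [0,0,0,0,0,0,0],
  ],
)

```text
time: 4.58
ee_pos: [0.4983, 0.2544, 0.0878]
orientation: [0.91, 0.415, 0.0, 0.0]
force: [1.2, -0.1, 1.4]
opening: 0.998
grasp_force: 0.0
```

Call:
move_arm(
  motion=[
    [0,0,0,0,0,0,100],
    [0,0,0,0,0,0,150],
    [0,0,0,0,0,0,255],
    [0,0,0,0,0,0,255],
    [0,0,0,0,0,0,255],
    [0,0,0,0,0,0,255],
    [0,0,0,0,0,0,255],
    [0,0,0,0,0,0,255],
  ],
  newtons=60,
)

```text
time: 5.25
ee_pos: [0.4983, 0.2556, 0.0878]
orientation: [0.909, 0.416, 0.0, -0.0]
force: [-0.3, -0.2, 2.2]
opening: 0.228
grasp_force: 59.1
```

Run:
```python
from h import *
plan([.5776,.030,.19],49)
```

```text
t 5.25 ee [0.4983 0.2556 0.0878] yaw 49.14 tilt 0.05 F [-0.33 -0.25  2.18] open 0.228 grip 59.1
shift [-3.955  6.919 -3.41 ] turn z 0.028 q7 -1.47
```

Call:
move_arm(
  motion=[
    [0,0,0,0,0,-0.2,255],
    [0,0,0,0,0,-0.4,255],
    [0,0,0,0,0,-0.5,255],
    [0,0,0,0,0,-0.5,255],
    [0,0,0,0,0,-0.5,255],
    [0,0,0,0,0,-0.5,255],
    [0,0,0,0,0,-0.5,255],
    [0,0,0,0,0,-0.4,255],
    [0,0,0,0,0,-0.2,255],
    [0,0,0,0,0,0,255],
  ],
)

```text
time: 6.08
ee_pos: [0.4987, 0.2558, 0.2002]
orientation: [0.909, 0.416, 0.002, -0.0]
force: [0.7, -0.5, -2.6]
opening: 0.225
grasp_force: 59.1
```

Call:
move_arm(
  motion=[
    [0,0,0,-0.2,0.3,0,255],
    [0,0,0,-0.3,0.5,0,255],
    [0,0,0,-0.4,0.7,0,255],
    [0,0,0,-0.4,0.7,0,255],
    [0,0,0,-0.4,0.7,0,255],
    [0,0,0,-0.4,0.7,0,255],
    [0,0,0,-0.4,0.7,0,255],
    [0,0,0,-0.4,0.7,0,255],
    [0,0,0,-0.4,0.7,0,255],
    [0,0,0,-0.3,0.6,0,255],
    [0,0,0,-0.2,0.4,0,255],
    [0,0,0,-0.15,0.2,0,255],
    [0,0,0,0,0,0,255],
    [0,0,0,0,0,0,255],
    [0,0,0,0,0,0,255],
  ],
)

```text
time: 7.33
ee_pos: [0.5763, 0.0325, 0.1982]
orientation: [0.909, 0.417, 0.0, -0.001]
force: [0.2, 0.1, -1.7]
opening: 0.226
grasp_force: 59.1
```

Run:
```python
from h import *
g=snap('wrist','w2');plan([.5776,.030,.19],49);snap('scene','s2')
cv2.imwrite('pics/w2c.png',cv2.resize(g['img'][100:400,90:490],(800,600))[:,:,::-1])
```

```text
t 7.38 ee [0.5764 0.0326 0.1984] yaw 49.33 tilt 0.08 F [-0.27 -0.73 -1.94] open 0.228 grip 59.1
shift [-0.04   0.086  0.279] turn z 0.066 q7 -0.97
```

View pics/w2c.png

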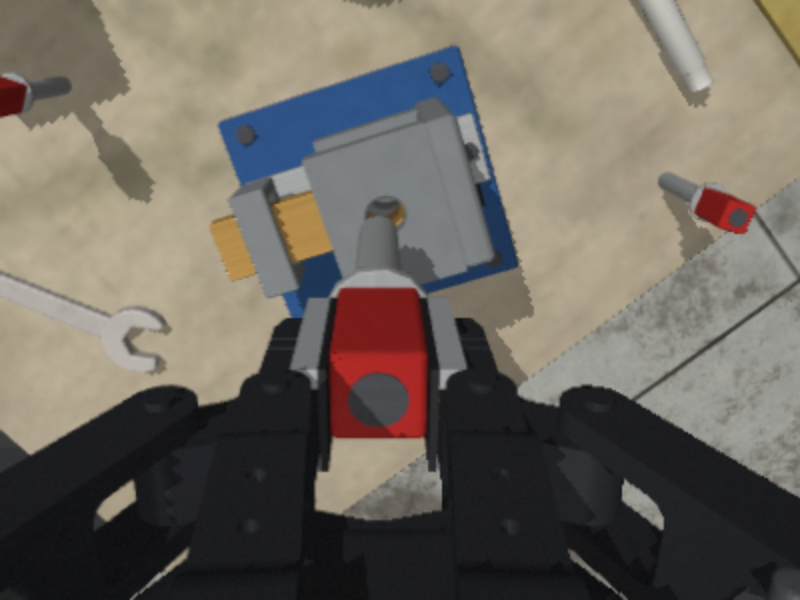

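The view shows the pin upright between the pads. The head top is centred at crop (378,396), the tip's far edge is at about (378,216), and the ear hole behind it is centred near (386,213). I'll compute the pin axis and hole in the tool frame.

```bash
python3 - <<'E'
from h import *
g=load('w2');s=g['s'];H=np.array(g['hand_eye']);Rt=Ro.from_quat(s['orientation']).as_matrix()
def tz(px,z):
    u=cv2.undistortPoints(np.array([[px]],float),K(g),np.array(g['D'],float))[0,0]
    d=H[:3,:3]@[u[0],u[1],1];o=H[:3,3];return ((o+d*(z-o[2])/d[2])*1000).round(1)
f=lambda p:np.array(p)/2+[90,100]
for z in (-.0302,-.034): print('head',[tz(f(p),z) for p in [(330,352),(427,352),(423,437),(333,437),(378,400)]])
# projection into crop of circles
def pj(X):
    T=np.linalg.inv(H);p=cv2.projectPoints(np.array(X,float).reshape(-1,1,3),cv2.Rodrigues(T[:3,:3])[0],T[:3,3],K(g),np.array(g['D'],float))[0][:,0];return ((p-[90,100])*2).round(0)
a=np.linspace(0,2*np.pi,8,endpoint=False);ci=lambda rr,z:np.c_[rr*np.cos(a),rr*np.sin(a),0*a+z]
print('tip circle pred',pj(ci(.005,.0818)).tolist(),'shank',pj(ci(.007,.0788)).tolist())
print('collar',pj(ci(.014,.0098)).tolist())
ez=s['ee_pos'][2]-.09
print('hole px->tool',tz(f((386,213)),ez),'world',onz(g,f((386,213)),.09))
hw=Rt.T@(np.array([.5776,.030,.09])-s['ee_pos']);print('expected hole tool',hw*1000,'circle',pj(hw+ci(.009,0)).tolist())
E
python3 - <<'E'
import cv2
im=cv2.imread('pics/w2.png')[175:260,235:325];cv2.imwrite('pics/w2d.png',cv2.resize(im,(630,595),interpolation=cv2.INTER_CUBIC))
E
```

```text
head [array([ 11. ,  -9.2, -30.2]), array([ 11. ,   9.5, -30.2]), array([ -8. ,   9.2, -30.2]), array([ -8. ,  -9. , -30.2]), array([  0.5,   0.1, -30.2])]
head [array([ 13. ,  -8.9, -34. ]), array([ 13. ,   9.2, -34. ]), array([ -5.4,   8.8, -34. ]), array([ -5.4,  -8.7, -34. ]), array([  2.9,   0.1, -34. ])]
tip circle pred [[378.0, 220.0], [388.0, 224.0], [392.0, 233.0], [387.0, 242.0], [378.0, 246.0], [368.0, 242.0], [364.0, 233.0], [368.0, 224.0]] shank [[378.0, 217.0], [392.0, 222.0], [397.0, 236.0], [391.0, 249.0], [378.0, 254.0], [364.0, 249.0], [358.0, 236.0], [364.0, 222.0]]
collar [[378.0, 266.0], [417.0, 281.0], [432.0, 317.0], [416.0, 352.0], [378.0, 366.0], [340.0, 352.0], [323.0, 317.0], [338.0, 281.0]]
hole px->tool [  0.2   3.3 108.2] world [0.57886985 0.03064326 0.09      ]
expected hole tool [ -1.13849342   2.753679   108.23583499] circle [[385.0, 194.0], [401.0, 201.0], [407.0, 216.0], [400.0, 231.0], [385.0, 237.0], [369.0, 231.0], [362.0, 216.0], [369.0, 201.0]]
```

View pics/w2d.png

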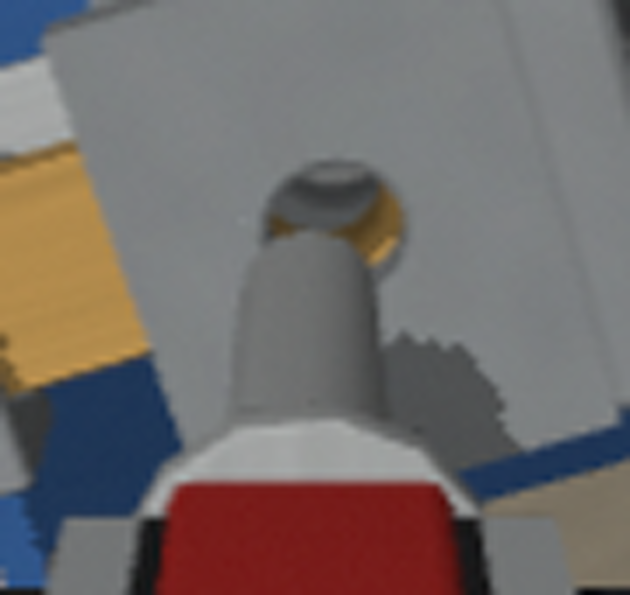

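Call:
move_arm(
  motion=[
    [0,0,0,-0.033,0.1,0.1,255],
    [0,0,0,0,0,0.2,255],
    [0,0,0,0,0,0.2,255],
    [0,0,0,0,0,0.15,255],
    [0,0,0,0,0,0.1,255],
    [0,0,0,0,0,0,255],
    [0,0,0,0,0,0,255],
    [0,0,0,0,0,0,255],
  ],
)

```text
time: 8.1
ee_pos: [0.5788, 0.0276, 0.176]
orientation: [0.909, 0.416, 0.0, 0.0]
force: [0.7, -0.2, -2.3]
opening: 0.225
grasp_force: 59.1
```

Call:
move_arm(
  motion=[
    [0,0,0,0,0,0.03,255],
    [0,0,0,0,0,0.03,255],
    [0,0,0,0,0,0.03,255],
    [0,0,0,0,0,0.03,255],
    [0,0,0,0,0,0.03,255],
    [0,0,0,0,0,0,255],
  ],
)

```text
time: 8.6
ee_pos: [0.5785, 0.0274, 0.1711]
orientation: [0.909, 0.416, -0.0, -0.0]
force: [-0.0, -1.0, -2.1]
opening: 0.22
grasp_force: 59.1
```

Call:
move_arm(
  motion=[
    [0,0,0,0.02,-0.03,0,255],
    [0,0,0,0.02,-0.03,0,255],
    [0,0,0,0,0,0,255],
    [0,0,0,0,0,0,255],
  ],
)

```text
time: 8.93
ee_pos: [0.5781, 0.0298, 0.1714]
orientation: [0.909, 0.416, 0.0, 0.0]
force: [0.0, 0.2, -2.7]
opening: 0.223
grasp_force: 59.1
```

Call:
move_arm(
  motion=[
    [0,0,0,0,0,0.04,255],
    [0,0,0,0,0,0.04,255],
    [0,0,0,0,0,0,255],
  ],
)

```text
time: 9.18
ee_pos: [0.5779, 0.0294, 0.1685]
orientation: [0.909, 0.416, -0.0, -0.0]
force: [-0.9, -0.0, -1.8]
opening: 0.224
grasp_force: 59.1
```

Tip at about 87 mm and no contact, so it is in the hole. I'll ease it down.

Call:
move_arm(
  motion=[
    [0,0,0,0,0,0.04,255],
    [0,0,0,0,0,0.04,255],
    [0,0,0,0,0,0,255],
  ],
)

```text
time: 9.43
ee_pos: [0.5779, 0.0295, 0.1661]
orientation: [0.909, 0.416, -0.0, -0.0]
force: [-0.3, 0.2, -2.2]
opening: 0.22
grasp_force: 59.1
```

Call:
move_arm(
  motion=[
    [0,0,0,0,0,0.04,255],
    [0,0,0,0,0,0.04,255],
    [0,0,0,0,0,0.04,255],
    [0,0,0,0,0,0,255],
  ],
)

```text
time: 9.77
ee_pos: [0.5779, 0.0295, 0.1625]
orientation: [0.909, 0.416, -0.0, -0.0]
force: [-0.8, -0.8, -1.4]
opening: 0.222
grasp_force: 59.1
```

Call:
move_arm(
  motion=[
    [0,0,0,0,0,0.06,255],
    [0,0,0,0,0,0.06,255],
    [0,0,0,0,0,0.06,255],
    [0,0,0,0,0,0.06,255],
    [0,0,0,0,0,0.06,255],
    [0,0,0,0,0,0,255],
  ],
)

```text
time: 10.27
ee_pos: [0.5777, 0.0295, 0.1533]
orientation: [0.909, 0.416, -0.0, -0.0]
force: [-0.7, 0.7, -2.7]
opening: 0.222
grasp_force: 59.1
```

Call:
move_arm(
  motion=[
    [0,0,0,0,0,0.04,255],
    [0,0,0,0,0,0.04,255],
    [0,0,0,0,0,0.04,255],
    [0,0,0,0,0,0,255],
  ],
)

```text
time: 10.6
ee_pos: [0.5779, 0.0295, 0.15]
orientation: [0.909, 0.416, -0.0, -0.0]
force: [-0.2, 0.2, -1.0]
opening: 0.226
grasp_force: 59.1
```

Tip at about 68 mm, level with the top of the link. Next are 1 mm steps through the eye.

Call:
move_arm(
  motion=[
    [0,0,0,0,0,0.04,255],
    [0,0,0,0,0,0.04,255],
    [0,0,0,0,0,0,255],
  ],
)

```text
time: 10.85
ee_pos: [0.5779, 0.0297, 0.1478]
orientation: [0.909, 0.416, -0.0, -0.0]
force: [-1.1, 0.6, -1.1]
opening: 0.223
grasp_force: 59.4
```

Call:
move_arm(
  motion=[
    [0,0,0,0,0,0.04,255],
    [0,0,0,0,0,0.04,255],
    [0,0,0,0,0,0,255],
  ],
)

```text
time: 11.1
ee_pos: [0.5774, 0.0298, 0.1458]
orientation: [0.909, 0.416, -0.001, -0.0]
force: [-2.2, 0.2, -1.0]
opening: 0.221
grasp_force: 59.2
```

Call:
move_arm(
  motion=[
    [0,0,0,0,0,0.04,255],
    [0,0,0,0,0,0.04,255],
    [0,0,0,0,0,0,255],
  ],
)

```text
time: 11.35
ee_pos: [0.5772, 0.0297, 0.1422]
orientation: [0.909, 0.416, -0.001, -0.001]
force: [-3.0, -0.8, -0.8]
opening: 0.223
grasp_force: 59.2
```

The link is sliding into line, with about 3 N of side force.

Call:
move_arm(
  motion=[
    [0,0,0,0,0,0.06,255],
    [0,0,0,0,0,0.06,255],
    [0,0,0,0,0,0.06,255],
    [0,0,0,0,0,0.06,255],
    [0,0,0,0,0,0.06,255],
    [0,0,0,0,0,0,255],
  ],
)

```text
time: 11.85
ee_pos: [0.5778, 0.0295, 0.1335]
orientation: [0.909, 0.416, -0.0, -0.0]
force: [-3.1, 0.3, -0.1]
opening: 0.221
grasp_force: 59.3
```

Call:
move_arm(
  motion=[
    [0,0,0,0,0,0.04,255],
    [0,0,0,0,0,0.04,255],
    [0,0,0,0,0,0.04,255],
    [0,0,0,0,0,0.04,255],
    [0,0,0,0,0,0,255],
  ],
)

```text
time: 12.27
ee_pos: [0.578, 0.0294, 0.129]
orientation: [0.909, 0.416, -0.0, 0.0]
force: [-3.3, -0.2, 0.0]
opening: 0.226
grasp_force: 59.4
```

Call:
move_arm(
  motion=[
    [0,0,0,0,0,0.04,255],
    [0,0,0,0,0,0.04,255],
    [0,0,0,0,0,0,255],
  ],
)

```text
time: 12.52
ee_pos: [0.5781, 0.0295, 0.1266]
orientation: [0.909, 0.416, -0.0, 0.0]
force: [-3.7, -0.5, -1.3]
opening: 0.226
grasp_force: 59.5
```

Call:
move_arm(
  motion=[
    [0,0,0,0,0,0.04,255],
    [0,0,0,0,0,0.04,255],
    [0,0,0,0,0,0,255],
  ],
)

```text
time: 12.77
ee_pos: [0.5781, 0.0295, 0.1242]
orientation: [0.909, 0.416, -0.0, 0.0]
force: [-3.4, -0.6, -0.2]
opening: 0.222
grasp_force: 59.5
```

The tip is in the lower ear. I'll go on to just above the seat.

Call:
move_arm(
  motion=[
    [0,0,0,0,0,0.05,255],
    [0,0,0,0,0,0.05,255],
    [0,0,0,0,0,0.05,255],
    [0,0,0,0,0,0.05,255],
    [0,0,0,0,0,0,255],
  ],
)

```text
time: 13.18
ee_pos: [0.578, 0.0295, 0.118]
orientation: [0.909, 0.416, -0.0, -0.0]
force: [-3.0, 0.4, -1.7]
opening: 0.225
grasp_force: 59.4
```

Call:
move_arm(
  motion=[
    [0,0,0,0,0,0.06,255],
    [0,0,0,0,0,0.06,255],
    [0,0,0,0,0,0.06,255],
    [0,0,0,0,0,0.06,255],
    [0,0,0,0,0,0.06,255],
    [0,0,0,0,0,0,255],
  ],
)

```text
time: 13.68
ee_pos: [0.5779, 0.0296, 0.1089]
orientation: [0.909, 0.416, -0.0, -0.0]
force: [-3.5, -0.6, -2.2]
opening: 0.228
grasp_force: 59.4
```

Call:
move_arm(
  motion=[
    [0,0,0,0,0,0.04,255],
    [0,0,0,0,0,0.04,255],
    [0,0,0,0,0,0.04,255],
    [0,0,0,0,0,0,255],
  ],
)

```text
time: 14.02
ee_pos: [0.578, 0.0295, 0.1056]
orientation: [0.909, 0.416, -0.0, -0.0]
force: [-3.5, -0.8, -0.7]
opening: 0.223
grasp_force: 59.5
```

Call:
move_arm(
  motion=[
    [0,0,0,0,0,0.04,255],
    [0,0,0,0,0,0.04,255],
    [0,0,0,0,0,0.03,255],
    [0,0,0,0,0,0,255],
  ],
)

```text
time: 14.35
ee_pos: [0.5781, 0.0295, 0.1023]
orientation: [0.909, 0.416, -0.0, 0.0]
force: [-4.1, -0.9, -0.6]
opening: 0.227
grasp_force: 59.5
```

Call:
move_arm(
  motion=[
    [0,0,0,0,0,0.03,255],
    [0,0,0,0,0,0,255],
    [0,0,0,0,0,0,255],
  ],
)

```text
time: 14.6
ee_pos: [0.5781, 0.0296, 0.1015]
orientation: [0.909, 0.416, -0.0, -0.0]
force: [-2.9, -0.3, -0.4]
opening: 0.224
grasp_force: 59.5
```

Call:
move_arm(
  motion=[
    [0,0,0,0,0,0.02,255],
    [0,0,0,0,0,0,255],
    [0,0,0,0,0,0,255],
  ],
)

```text
time: 14.85
ee_pos: [0.5781, 0.0296, 0.1011]
orientation: [0.909, 0.416, 0.0, 0.0]
force: [-3.5, -1.2, -1.5]
opening: 0.222
grasp_force: 59.5
```

Call:
move_arm(
  motion=[
    [0,0,0,0,0,0.02,255],
    [0,0,0,0,0,0,255],
    [0,0,0,0,0,0,255],
  ],
)

```text
time: 15.1
ee_pos: [0.5781, 0.0296, 0.1005]
orientation: [0.909, 0.416, -0.0, 0.0]
force: [-4.3, -0.9, 0.6]
opening: 0.224
grasp_force: 59.5
```

Call:
move_arm(
  motion=[
    [0,0,0,0,0,0.02,255],
    [0,0,0,0,0,0,255],
    [0,0,0,0,0,0,255],
  ],
)

```text
time: 15.35
ee_pos: [0.5781, 0.0296, 0.0998]
orientation: [0.909, 0.416, 0.0, 0.0]
force: [-3.0, -1.2, -0.4]
opening: 0.222
grasp_force: 59.5
```

Call:
move_arm(
  motion=[
    [0,0,0,0,0,0.02,255],
    [0,0,0,0,0,0,255],
    [0,0,0,0,0,0,255],
  ],
)

```text
time: 15.6
ee_pos: [0.5781, 0.0296, 0.0998]
orientation: [0.909, 0.416, 0.0, 0.0]
force: [-5.1, -0.2, 4.4]
opening: 0.222
grasp_force: 60.0
```

Contact: the vertical force rose to +4.4 N at the expected height of 99.8 mm, so the collar is seated. I'll release and back off.

Call:
move_arm(
  motion=[
    [0,0,0,0,0,0,180],
    [0,0,0,0,0,0,150],
    [0,0,0,0,0,0,100],
    [0,0,0,0,0,0,50],
    [0,0,0,0,0,0,0],
    [0,0,0,0,0,0,0],
    [0,0,0,0,0,0,0],
    [0,0,0,0,0,0,0],
  ],
)

```text
time: 16.27
ee_pos: [0.5782, 0.0296, 0.0993]
orientation: [0.909, 0.416, 0.0, 0.0]
force: [0.1, 0.6, -0.5]
opening: 1.001
grasp_force: 0.0
```

Call:
move_arm(
  motion=[
    [0,0,0,0,0,-0.2,0],
    [0,0,0,0,0,-0.5,0],
    [0,0,0,0,0,-0.5,0],
    [0,0,0,0,0,-0.5,0],
    [0,0,0,0,0,-0.5,0],
    [0,0,0,0,0,-0.5,0],
    [0,0,0,0,0,-0.5,0],
    [0,0,0,0,0,-0.3,0],
    [0,0,0,0,0,0,0],
    [0,0,0,0,0,0,0],
    [0,0,0,0,0,0,0],
  ],
)

```text
time: 17.18
ee_pos: [0.5775, 0.0294, 0.2033]
orientation: [0.909, 0.416, -0.001, -0.0]
force: [0.5, -0.2, 0.0]
opening: 0.999
grasp_force: 0.0
```

Run:
```python
from h import *
g=snap('wrist','w3');s=snap('scene','s3');plan([.578,.03,.2],49)
a=cv2.resize(g['img'][130:330,180:380],(400,400));b=cv2.resize(s['img'][150:290,180:320],(400,400))
cv2.imwrite('pics/f.png',np.hstack([a,b])[:,:,::-1])
```

```text
t 17.28 ee [0.5773 0.0294 0.203 ] yaw 49.14 tilt 0.14 F [-0.    0.33 -0.01] open 0.995 grip 0.0
shift [0.031 0.004 0.101] turn z 0.028 q7 -0.97
```

View pics/f.png

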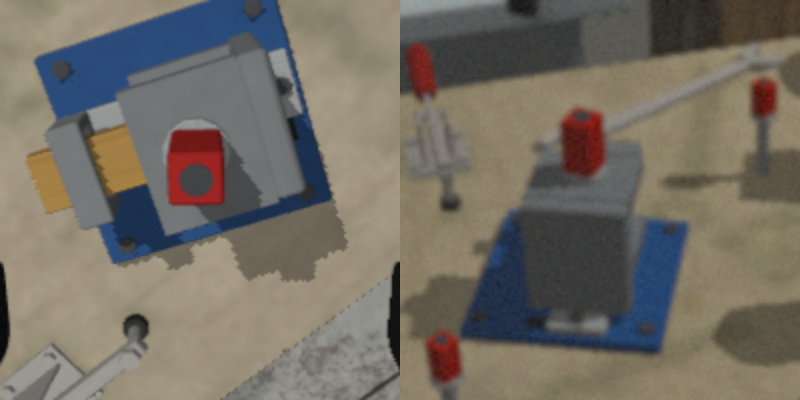

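The pin stands upright with its collar flat on the upper ear, and the gripper is clear of it (head at left crop (196,180), right crop (583,140)). I'll hand the job in.

```bash
python3 -c "
from station import r
print(r.finish_job())"
```

```text
the job is handed in; nothing more can be done
None
```

The red-headed clevis pin is through the upper ear, link eye and lower ear, with its collar seated on the upper ear and the gripper released and clear; I handed the job in at about 17 s, with measured contact forces of about 5 N at most, but the hand-in returned no verdict.

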